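Tuck the last trunking lid under its neighbour's lap and hold it down

TASK

The steel cable trunking on the plywood board still has an open stretch at one end. Close it with the longer of the two loose lids: slide the lid's end fully home under the raised lap of the lid that is already screwed on, without lifting that lid, and leave the other things on the bench where they are. Finish still holding the lid pressed firmly down, flat on the trunking, ready for its screws: do not let go.

Things in the scene. Friction and masses are not known exactly. Their poses are not given: they have to be found in the camera images.
- lid: The lid to fit: metal channel lid 200 long, 57 wide, 12 mm high, flat side up on the bench, ends alike, 0.13 to 0.2 kg. Top sheet 2.5 mm thick; side flanges turn down 9.5 mm below it, 52 mm clear between them. Origin: centre of length and width, at the flanges' lower edge (12 mm under the top face). x along its length, y across, z up. Can be gripped across its width from above.
- trunking: Open-topped steel trunking fixed on a plywood board (12 mm thick, 270 x 560 mm): 46 wide, 50 high, 540 mm long, closed ends, wires inside. Two flat lips along the top carry the lids. Origin: centre of its underside, on the board. y along it, +y from the open end to the screwed lids; x across; z up. Open stretch: y = -270 (its end) to -105 mm (mouth of the lap). Its top is 62 mm above the bench.
- lap_mouth (a point): On the trunking's centre line, level with its lips' top face, under the mouth of the lap. Axes as the trunking's: +y goes in under the lap. The lap is a hood 35 mm deep, 63 mm wide inside, roof underside 5.5 mm above the lips, side walls down to 9.5 mm below them; a step at its inner end stops the lid. Lid fully home and seated: its origin at y = -65, z = -9.5 mm from here, its x along y.
- lap_edge (a point): Middle of the top of the lap's mouth edge on the screwed lid; 7.5 mm above lap_mouth when the screwed lid lies flat. It rises with that lid.
- lap_lid (a joint): How far the screwed lid is lifted, rad: 0 lies flat, positive lifted, up to 0.35. Its screw is 195 mm from the mouth of the lap and only that end is fast: about 2.5 N upwards at the mouth begins to lift it, and it springs back.
- board: The plywood board under the trunking, fixed on the bench. Origin: centre of its underside; axes as the trunking's, whose centre line is at x = -70 mm. Two white double sockets (36 mm high, one with a charger plugged in, 66 mm) stand on it at x = 32 to 118 mm; the side at x below -100 mm is bare.
- offcut: Short offcut of the same lid, 110 mm long, 57 mm wide, 12 mm high, lying flat side up on the bench beside the lid (which of the two is nearer the board varies). Not used; leave it. Origin as the lid's.
- tub: Open white plastic tub of screws, 64 mm across the rim, 42 mm high, standing on the board about 155 mm to the trunking's +x side near its open end. Origin: centre of its underside. Leave it.
- screwdriver: Screwdriver 200 mm long, black handle, lying on the bench beyond the lids. Leave it.
- charger: Black plug-in charger block, 42 x 70 x 28 mm, lying on the bench. Origin: centre of its underside. Leave it.
- tape: Roll of black insulating tape, 90 mm across, 19 mm high, lying flat on the bench. Origin: centre of its underside. Leave it.
There are look-alikes about, which are no part of the job. Leave any green look-alike of the lid alone.

How it is judged:
On the way:
1. the lid's end is tucked under the lap (y of lid in the frame of lap_mouth between -0.085 and -0.058 m and x of lid in the frame of lap_mouth between -0.007 and 0.007 m and z of lid in the frame of lap_mouth below -0.005 m and angle between lid's own z axis and vertical below 0.08 rad), for 0.1 s.
At the end, for the whole second after the job is handed in: Lid level on the trunking (seated height to 2.5 mm, 0.025 rad; 7 mm and 0.06 rad off line), its end at least 27 mm under the lap (35 is home); screwed lid flat (under 0.015 rad); fingers on the lid (over 3 N) pressing it on the trunking with over 5 N, at rest (y of lid in the frame of lap_mouth between -0.073 and -0.058 m and x of lid in the frame of lap_mouth between -0.007 and 0.007 m and z of lid in the frame of lap_mouth between -0.0125 and -0.007 m and angle between lid's own z axis and vertical below 0.025 rad and angle between the x axis of lid and the y axis of trunking, either way round below 0.06 rad and value of joint lap_lid below 0.015 rad and contact force between lid and trunking above 5 N and contact force between the fingers and lid above 3 N and linear speed of lid below 0.01 m/s); the arm keeps its last pose, push and grip.
It fails at once if the screwed lid is lifted by more than 8 mm at its lap (value of joint lap_lid above 0.04 rad).
It fails at once if the offcut, tub, screwdriver, charger or tape is moved by more than 25 mm (distance of any of offcut, tub, screwdriver, charger, tape from where it was at the start of the episode above 0.025 m).
It also fails if it takes over 35 s, if anything falls off the work surface, if the arm or the gripper's body presses on something with over 40 N, if the wrist force passes 120 N, or if a joint passes its speed limit or range.

ROBOT

A 6-joint arm with a two-finger parallel gripper is mounted at the origin on the work surface. World frame = base frame: x ahead of the robot, y to its left, z up, the work surface at z = 0. Lengths are in m, angles in rad, forces in N, time in s.
With the tool pointing down it reaches from about 0.35 to 0.975 m from the base axis. Payload 4.9 kg.
Tool frame: the origin (TCP) lies at the very end of the fingers, on their centre line; the grasp point (between the pads) lies 19 mm behind it (ctrl.grasp_offset is the distance from the TCP to the grasp point, in m); z points along the fingers, y is the line along which they close (so a half turn about z gives the same grasp; the last joint's range is limited). The gripper opens to 85 mm and grips with 20 to 120 N. Pads are 22 mm wide; open, the fingers measure 114 mm over their backs; the gripper's body (76 mm by 85 mm) begins 54 mm behind the grasp point. The pads swing forward as they close: fully open they stand 13 mm farther back than shut.
Start: joints at [-1.245, 0.053, 1.613, -0, 1.476, -0.119], TCP at [0.269, -0.564, 0.231] pointing down, gripper open.
Joint ranges: [-3.01, 3.01], [-1.01, 2.22], [0.06, 2.58], [-1.02, 4.17], [0.09, 2.62], [-3.14, 3.14]. Speed limits (rad/s): [2.57, 2.57, 3.14, 3.14, 3.14, 3.14].

INTERFACE

Orientations are given as a rotation vector (axis times angle).
In Python, from station import ctrl, optics gives the robot as it stands.
- The arm moves only by the shell command python3 -m handwheel 'ROWS' [OPENING] [FORCE]. ROWS is JSON, a list of rows, each an object of numbers: "tx", "ty", "tz": the shift along the tool's x, y, z in mm; "roll": the turn about the tool's z in rad. A call has 1 to 12 rows; each row shifts and turns the commanded pose from where the row before left it, along the tool's axes as they then stand; what a row does not reach is not made up. A row lasts 1/12 s, in which the tool goes at most 41.7 mm and 7.16 degrees, less where a joint would pass 70% of its speed; a pose out of reach is approached as far as the arm can. A call with a gripper value outside its range is refused whole. OPENING is the finger opening in mm, from 0 to 85.4, set as the call begins (- or left out, the last holds). The fingers move at their own pace and stop on an object; FORCE is the grip in N (left out, the last holds). Time passes only in rows, so rows that do not move let the fingers close. It gives the time, the measured TCP pose, the force, the opening and the grip force at its end, in the units of the state.
- ctrl.get_obs(): the state, without advancing time (a new reading comes with each control period).
- optics.get_image(name): name is "side" or "top" or "wrist"; returns (picture, depth): 400x640x3 uint8, red, green, blue; 400x640 float32, m along the optical axis (not along the pixel's ray), 0 where there is no reading.
- optics.camera_params(name): a dict with "mtx" (3x3 intrinsics, pixels), "extrinsics" (4x4, takes a point from camera to world coordinates); the wrist camera has in their place "tool_from_camera" (4x4, takes a point from camera to tool coordinates, whose origin is the TCP and whose axes are the flange's). Camera axes: x right, y down, z forward; pixel columns grow to the right and rows downward; lengths in m; the calibration is good to about 2 mm. A picture is of the moment at which its call begins: read the wrist's pose just before it. camera_params takes no time and is no camera call.
- ctrl.finish_job(): hands the job in; it is judged then, once.
The state is a dict: "t": time; "q": joint angles; "dq": joint speeds; "effort": joint torques, N m; "tool_pos": TCP position; "tool_rot": TCP orientation; "contact_force": force on the tool from outside, world axes, zero at the start; "wrist_torque": the same for the moment, N m; "opening": finger opening in m; "grip_force": force on a finger pad.
Only numpy, scipy, OpenCV 4.12 (cv2) and the standard library are available. Lean on these libraries where they do the work, as an engineer would, in place of code of your own. Each camera call takes 0.05 s, during which the arm holds its last target. There are 200 camera calls.

## Working session

There is one attempt and no reset: what is moved stays moved. The work goes in short steps, Python scripts to look and compute and a shell command to move; the robot and the scene stay as the last step left them, time stands still between calls to the robot, and variables do not carry over. Pictures are saved under pics/ and viewed, at most 14 in all, crops included, and the job is handed in when it is done.

```bash
mkdir -p pics; cat > h.py <<'E'
import numpy as np, cv2
from station import ctrl, optics
from scipy.spatial.transform import Rotation as R
def snap(name,f):
    o=ctrl.get_obs(); im,d=optics.get_image(name); p=optics.camera_params(name)
    if 'extrinsics' in p: T=np.array(p['extrinsics'])
    else:
        W=np.eye(4); W[:3,:3]=R.from_rotvec(o['tool_rot']).as_matrix(); W[:3,3]=o['tool_pos']; T=W@np.array(p['tool_from_camera'])
    np.savez(f'pics/{f}.npz',im=im,d=d,K=p['mtx'],T=T); cv2.imwrite(f'pics/{f}.png',im[:,:,::-1])
def load(f):
    z=np.load(f'pics/{f}.npz'); return z['im'],z['d'],z['K'],z['T']
def pt(f,u,v,z=None):
    im,d,K,T=load(f); r=np.linalg.inv(K)@[u,v,1]
    if z is None:
        w=d[int(v)-1:int(v)+2,int(u)-1:int(u)+2]; s=np.median(w[w>0]) if (w>0).any() else 0
        return T[:3,:3]@(r*s)+T[:3,3]
    r=T[:3,:3]@r; return T[:3,3]+r*(z-T[2,3])/r[2]
E
python3 - <<'E'
from h import *
snap('top','top0');snap('side','side0')
a=cv2.imread('pics/top0.png');b=cv2.imread('pics/side0.png')
o=ctrl.get_obs();print(o)
for f in('top0','side0'):
    _,_,K,T=load(f);print(K,T)
E
```

```text
{'t': 0.1, 'q': array([-1.24495660e+00,  5.32985964e-02,  1.61418494e+00,  2.67589663e-05,
        1.47601170e+00, -1.18994079e-01]), 'dq': array([-2.47672512e-04, -8.05077772e-04, -2.60022525e-03,  5.00697350e-05,
       -2.17339696e-04, -4.60312497e-04]), 'effort': array([-4.79709743e-04, -3.94904029e+01, -3.71362174e+01, -1.02809336e-04,
        3.87382403e-03,  3.82372320e-05]), 'tool_pos': array([ 0.26876656, -0.56361989,  0.23016428]), 'tool_rot': array([-3.06235869e+00, -6.92574516e-01,  2.66758765e-04]), 'contact_force': array([0.14023392, 0.09172017, 0.0975824 ]), 'wrist_torque': array([-0.00523066, -0.01827495,  0.01951722]), 'grip_force': 0.0, 'opening': 0.08514932768578001}
[[499.85517851   0.         319.06102917]
 [  0.         499.85517851 199.93844942]
 [  0.           0.           1.        ]] [[-0.0257639  -0.99702845  0.0725982   0.36984757]
 [-0.99966266  0.02545723 -0.00514656 -0.08182013]
 [ 0.00328312 -0.0727063  -0.99734799  1.73218706]
 [ 0.          0.          0.          1.        ]]
[[430.18123355   0.         323.03031037]
 [  0.         430.18123355 198.09305377]
 [  0.           0.           1.        ]] [[-0.99751991 -0.04866331  0.05085179  0.44490903]
 [-0.06947406  0.56490044 -0.82222919  1.06144526]
 [ 0.0112862  -0.82372287 -0.56688028  0.86802959]
 [ 0.          0.          0.          1.        ]]
```

View pics/top0.png

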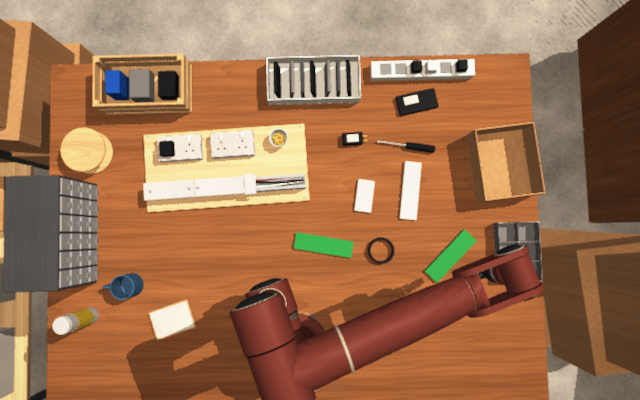

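View pics/side0.png

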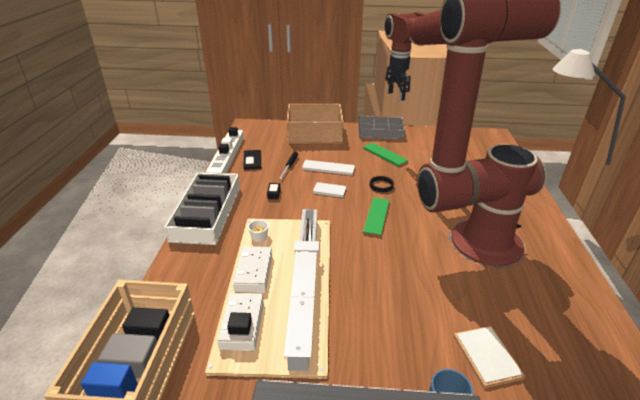

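Top view: long white lid about (410,190), offcut (365,196). The trunking runs from (145,190) to its open end at (305,182), with the lap mouth near (256,184). In the side view the lid is about (328,168) and the lap about (307,246). I'll enlarge these areas next.

```bash
python3 - <<'E'
from h import *
a=cv2.imread('pics/top0.png')[150:230,235:435];b=cv2.imread('pics/side0.png')[150:260,230:370]
A=cv2.resize(a,None,fx=4,fy=4,interpolation=cv2.INTER_CUBIC)[:, :800]
cv2.imwrite('pics/c1.png',A)
cv2.imwrite('pics/c2.png',cv2.resize(b,None,fx=5,fy=5,interpolation=cv2.INTER_CUBIC))
for n,u,v in[('lid',410,190),('off',365,196),('lap',250,184),('lapb',230,186),('board',290,200),('lidS',0,0)]:
    if u: print(n,pt('top0',u,v).round(4))
print('sidelid',pt('side0',328,168).round(4),pt('side0',306,247).round(4))
# lid top mask by depth-coloured white component
im,d,K,T=load('top0')
m=((im.min(2)>170)).astype(np.uint8)
n,l,s,c=cv2.connectedComponentsWithStats(m)
for i in (l[190,410],l[196,365]):
    ys,xs=np.where(l==i); r=cv2.minAreaRect(np.c_[xs,ys].astype(np.float32)); bx=cv2.boxPoints(r)
    P=np.array([pt('top0',u,v,.012) for u,v in bx]); print(i,s[i],r,P.round(4),P.mean(0))
E
```

```text
lid [ 0.5213 -0.4055  0.014 ]
off [ 0.5045 -0.2494  0.0142]
lap [0.5502 0.139  0.0692]
lapb [0.5453 0.206  0.068 ]
board [0.4975 0.0096 0.0106]
sidelid [ 0.5169 -0.3917  0.0103] [0.5476 0.1467 0.0674]
106 [400 161  22  59 969] ((410.3074035644531, 190.11886596679688), (16.74911117553711, 57.761802673339844), 5.19442892074585) [[ 0.4252 -0.3655  0.012 ]
 [ 0.6244 -0.3911  0.012 ]
 [ 0.6176 -0.4488  0.012 ]
 [ 0.4186 -0.4227  0.012 ]] [ 0.52146018 -0.4070147   0.012     ]
125 [355 179  20  34 531] ((364.29254150390625, 195.30567932128906), (16.652626037597656, 31.85145378112793), 7.594643592834473) [[ 0.4573 -0.2099  0.012 ]
 [ 0.5663 -0.2279  0.012 ]
 [ 0.5572 -0.2848  0.012 ]
 [ 0.4482 -0.2666  0.012 ]] [ 0.50723951 -0.24730235  0.012     ]
```

View pics/c1.png

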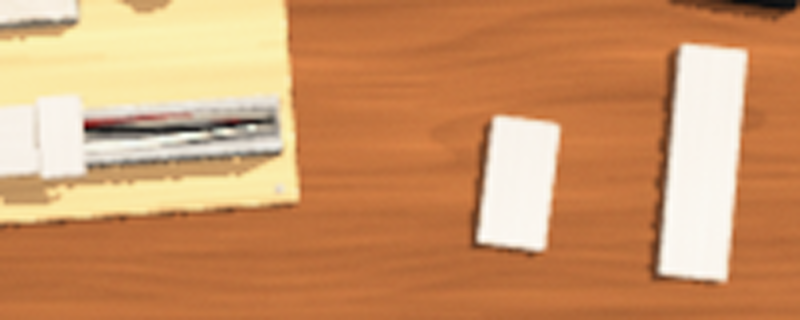

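View pics/c2.png

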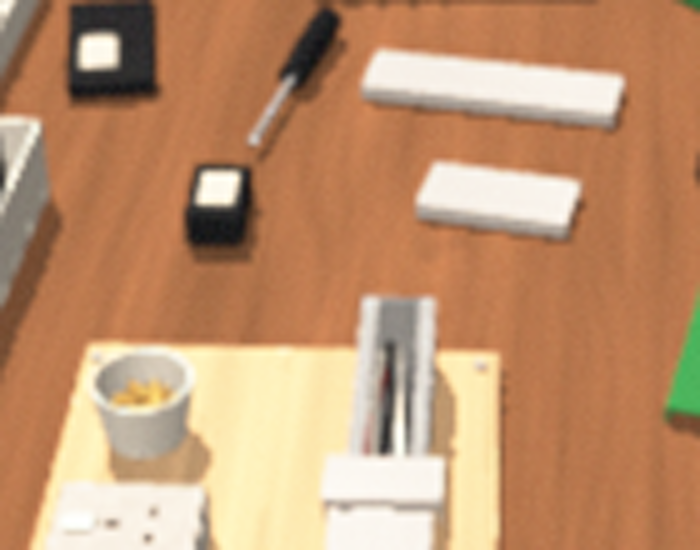

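```bash
cat >> h.py <<'E'
def go(x,y,z,yaw):
    o=ctrl.get_obs(); M=R.from_rotvec(o['tool_rot']).as_matrix(); p=o['tool_pos']
    cy=np.arctan2(M[1,0],M[0,0]); c,s=np.cos(yaw),np.sin(yaw)
    d=np.array([x,y,z])-p
    print('yaw',cy.round(4),'zaxis',M[:,2].round(4),'tcp',p.round(4),'q',o['q'].round(2),'t',o['t'])
    print('roll',round(cy-yaw,4),'| after roll tx,ty,tz',(1000*np.array([d[0]*c+d[1]*s, d[0]*s-d[1]*c, -d[2]])).round(1),'| before roll',(1000*(M.T@d)).round(1))
E
python3 - <<'E'
from h import *
print(optics.camera_params('wrist')['tool_from_camera'],optics.camera_params('wrist')['mtx'])
go(.5215,-.407,.23,-.128)
for n,u,v in[('lapL',256,173.8),('lapR',256,194)]: print(n,pt('top0',u,v,.0695))
for u,v in[(304.7,174.3),(305.3,188)]: print('open end',pt('top0',u,v,.062))
for u,v in[(144.5,183),(145,201)]: print('far',pt('top0',u,v,.0645))
E
```

```text
[[-1.29632828e-03 -9.53894479e-01 -3.00139371e-01  7.69025296e-02]
 [ 9.99998701e-01 -1.52414461e-03  5.24911250e-04 -2.75605691e-04]
 [-9.58165747e-04 -3.00138300e-01  9.53895216e-01 -1.42429679e-01]
 [ 0.00000000e+00  0.00000000e+00  0.00000000e+00  1.00000000e+00]] [[335.64760875   0.         317.13171381]
 [  0.         335.64760875 200.03906624]
 [  0.           0.           1.        ]]
yaw 0.4448 zaxis [-6.0e-04  1.8e-03 -1.0e+00] tcp [ 0.2688 -0.5636  0.2302] q [-1.24  0.05  1.61  0.    1.48 -0.12] t 0.1
roll 0.5728 | after roll tx,ty,tz [ 2.307e+02 -1.876e+02  2.000e-01] | before roll [295.5 -32.6   0.3]
lapL [0.58393997 0.11830961 0.0695    ]
lapR [0.51610818 0.11943561 0.0695    ]
open end [ 0.57906402 -0.04439246  0.062     ]
open end [ 0.53275689 -0.04530963  0.062     ]
far [0.56303473 0.49263709 0.0645    ]
far [0.50252896 0.49099392 0.0645    ]
```

```bash
python3 -m handwheel '[{"roll":0.115},{"roll":0.115},{"roll":0.115},{"roll":0.115},{"roll":0.113},{"tx":25,"ty":-20},{"tx":33,"ty":-27},{"tx":33,"ty":-27},{"tx":33,"ty":-27},{"tx":33,"ty":-27},{"tx":33,"ty":-27},{"tx":30,"ty":-24}]' 85; python3 -m handwheel '[{"tx":10,"ty":-8},{},{}]'
python3 - <<'E'
from h import *
go(.5215,-.407,.23,-.128)
snap('wrist','w1')
E
```

```text
yaw 0.4448 zaxis [-6.0e-04  1.8e-03 -1.0e+00] tcp [ 0.2688 -0.5636  0.2302] q [-1.24  0.05  1.61  0.    1.48 -0.12] t 0.1
roll 0.5728 | after roll tx,ty,tz [ 2.307e+02 -1.876e+02  2.000e-01] | before roll [295.5 -32.6   0.3]$[0]: bad value
$[0]: bad value
```

View pics/w1.png

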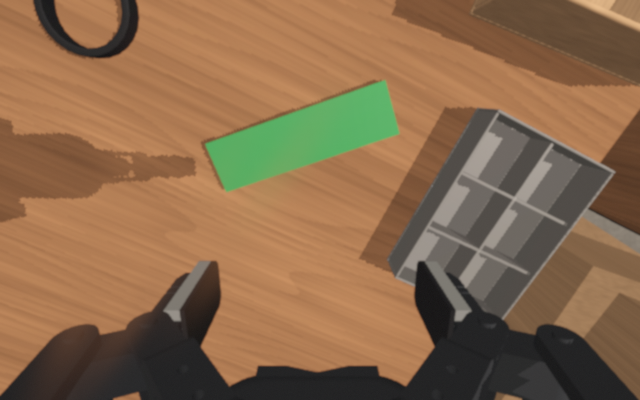

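The move was refused, so the wrist view still shows only the green look-alike and the grey tray. I'll retry with all four keys in every row.

```bash
python3 -m handwheel '[{"tx":0,"ty":0,"tz":0,"roll":0.115},{"tx":0,"ty":0,"tz":0,"roll":0.115},{"tx":0,"ty":0,"tz":0,"roll":0.115},{"tx":0,"ty":0,"tz":0,"roll":0.115},{"tx":0,"ty":0,"tz":0,"roll":0.113},{"tx":25,"ty":-20,"tz":0,"roll":0},{"tx":33,"ty":-27,"tz":0,"roll":0},{"tx":33,"ty":-27,"tz":0,"roll":0},{"tx":33,"ty":-27,"tz":0,"roll":0},{"tx":33,"ty":-27,"tz":0,"roll":0},{"tx":33,"ty":-27,"tz":0,"roll":0},{"tx":30,"ty":-24,"tz":0,"roll":0}]' 85; python3 -m handwheel '[{"tx":10,"ty":-8,"tz":0,"roll":0},{"tx":0,"ty":0,"tz":0,"roll":0},{"tx":0,"ty":0,"tz":0,"roll":0}]'
python3 - <<'E'
from h import *
go(.5215,-.407,.23,-.128)
snap('wrist','w2')
E
```

```text
t: 1.15
tool_pos: [0.5075, -0.4155, 0.2309]
tool_rot: [-3.135, 0.2, 0.0]
contact_force: [-0.4, -0.8, 1.2]
opening: 0.085
grip_force: 0.0
t: 1.4
tool_pos: [0.5167, -0.4104, 0.2307]
tool_rot: [-3.135, 0.199, 0.002]
contact_force: [-0.0, -0.3, 0.3]
opening: 0.0848
grip_force: 0.0
yaw -0.127 zaxis [-1.3e-03  2.0e-04 -1.0e+00] tcp [ 0.5167 -0.4104  0.2307] q [-0.78  0.13  1.53 -0.    1.48  0.91] t 1.4
roll 0.001 | after roll tx,ty,tz [ 4.3 -4.   0.7] | before roll [ 4.3 -4.   0.7]
```

View pics/w2.png

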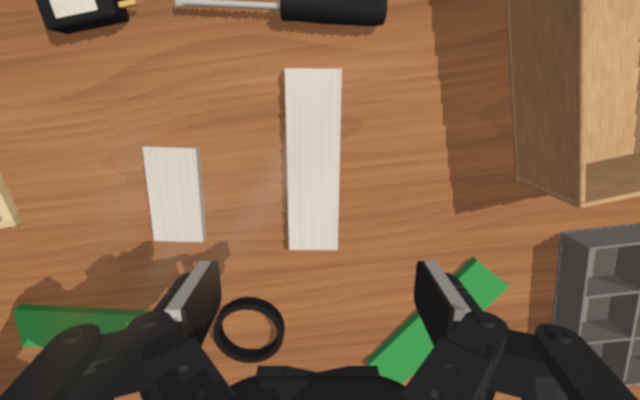

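The long lid's corners are at (286,69), (341,69), (338,249) and (289,249). The offcut is at (175,195), clear to the left.

```bash
python3 - <<'E'
from h import *
im,d,K,T=load('w2')
g=im.astype(int); m=((g.min(2)>120)&(g.max(2)-g.min(2)<45)).astype(np.uint8)
n,l,s,c=cv2.connectedComponentsWithStats(m,connectivity=4)
i=l[160,315];print(s[i]); ys,xs=np.where(l==i); hull=np.c_[xs,ys].astype(np.float32)
ap=np.array([[286,69],[341,69],[338.5,249],[289,249]])
P=np.array([pt('w2',u,v,.012) for u,v in ap]);print(P.round(4),P.mean(0))
# world pts of top by depth
W=np.array([pt('w2',u,v,.012) for u,v in hull]); r=cv2.minAreaRect((W[:,:2]*1000).astype(np.float32));print('rect',r)
print('depth z',[pt('w2',u,v)[2].round(4) for u,v in((315,80),(315,160),(315,240),(250,160))])
# triangulate lid centre top view vs wrist
def ray(f,u,v):
    im,d,K,T=load(f);q=T[:3,:3]@np.linalg.inv(K)@[u,v,1];return T[:3,3],q/np.linalg.norm(q)
a,p=ray('side0',(230+(362+375+625+612)/20 if 0 else 230+(378+624)/10),150+(50+75)/10);  # side far-edge mid (top face)
yl=np.array([[230+362/5,150+88/5],[230+378/5,150+50/5],[230+624/5,150+76/5],[230+612/5,150+118/5]]).mean(0)
for f1,uv1,f2,uv2 in[('w2',ap.mean(0),'side0',yl),('w2',ap.mean(0),'top0',(410.3,190.1))]:
    a,p=ray(f1,*uv1);b,q=ray(f2,*uv2);A=np.c_[p,-q];t=np.linalg.lstsq(A,b-a,rcond=None)[0];x,y=a+t[0]*p,b+t[1]*q;print(f2,((x+y)/2).round(4),'gap',np.linalg.norm(x-y).round(4))
go(.5215,-.407,.23,-.128)
E
```

```text
[ 284   68   58  182 9666]
[[ 0.6209 -0.3921  0.012 ]
 [ 0.6138 -0.4469  0.012 ]
 [ 0.4166 -0.4228  0.012 ]
 [ 0.4241 -0.3647  0.012 ]] [ 0.51886851 -0.40664787  0.012     ]
rect ((519.4429321289062, -405.5741882324219), (58.074073791503906, 199.6924285888672), 82.49974060058594)
depth z [np.float64(0.0125), np.float64(0.0118), np.float64(0.0127), np.float64(0.0001)]
side0 [ 0.5201 -0.4083  0.0056] gap 0.0111
top0 [ 0.5233 -0.4084 -0.0021] gap 0.0031
yaw -0.1285 zaxis [-1.1e-03  1.0e-04 -1.0e+00] tcp [ 0.5161 -0.4111  0.2309] q [-0.79  0.13  1.53 -0.    1.48  0.91] t 1.45
roll -0.0005 | after roll tx,ty,tz [ 4.9 -4.7  0.9] | before roll [ 4.9 -4.7  0.9]
```

```bash
python3 -m handwheel '[{"tx":2.7,"ty":-5.5,"tz":20,"roll":0.003},{"tx":0,"ty":0,"tz":35,"roll":0},{"tx":0,"ty":0,"tz":35,"roll":0},{"tx":0,"ty":0,"tz":35,"roll":0},{"tx":0,"ty":0,"tz":35,"roll":0},{"tx":0,"ty":0,"tz":21,"roll":0},{"tx":0,"ty":0,"tz":0,"roll":0},{"tx":0,"ty":0,"tz":0,"roll":0}]' 68
python3 - <<'E'
from h import *
go(.5195,-.406,.01,-.131)
snap('wrist','w3')
im,d,K,T=load('w3')
v,u=np.mgrid[0:400,0:640]; P=np.einsum('ij,jhw->ihw',T[:3,:3]@np.linalg.inv(K),np.stack([u*d,v*d,d]))+T[:3,3][:,None,None]
o=ctrl.get_obs();
# finger points: above table>20mm, nearest to TCP in x
h=(P[2]>.035)&(d>0)&(v<330)&(v>150)
for side in (u<317,u>317):
    k=h&side; z=P[2][k]; j=np.argsort(z)[:200]; print('lowest finger z',np.percentile(z,[0,1,3]).round(4), 'at',u[k][j].mean(),v[k][j].mean(),P[:,k][:,j].mean(1).round(4))
g=im.astype(int); m=((g.min(2)>110)&(g.max(2)-g.min(2)<45)&(abs(P[2]-.012)<.004)).astype(np.uint8)
n,l,s,c=cv2.connectedComponentsWithStats(m,connectivity=4);i=1+s[1:,4].argmax();ys,xs=np.where(l==i);print(s[i])
W=np.array([pt('w3',a,b,.012)[:2] for a,b in zip(xs,ys)],np.float32)*1000;print(cv2.minAreaRect(W))
E
```

```text
t: 2.12
tool_pos: [0.5182, -0.406, 0.049]
tool_rot: [-3.133, 0.209, 0.004]
contact_force: [-0.1, 1.2, -0.2]
opening: 0.068
grip_force: 0.0
yaw -0.1334 zaxis [-0.0025  0.0021 -1.    ] tcp [ 0.5182 -0.406   0.049 ] q [-0.78  0.3   1.66 -0.    1.19  0.93] t 2.1167
roll -0.0024 | after roll tx,ty,tz [ 1.3 -0.1 39. ] | before roll [ 1.4 -0.1 39. ]
lowest finger z [0.0557 0.0584 0.0613] at 238.34 271.515 [ 0.5252 -0.3717  0.06  ]
lowest finger z [0.0554 0.0583 0.0613] at 396.755 271.885 [ 0.5156 -0.4407  0.0598]
[  259    43   116   328 32646]
((519.104248046875, -405.8889465332031), (56.90842056274414, 199.29917907714844), 82.51371765136719)
```

View pics/w3.png

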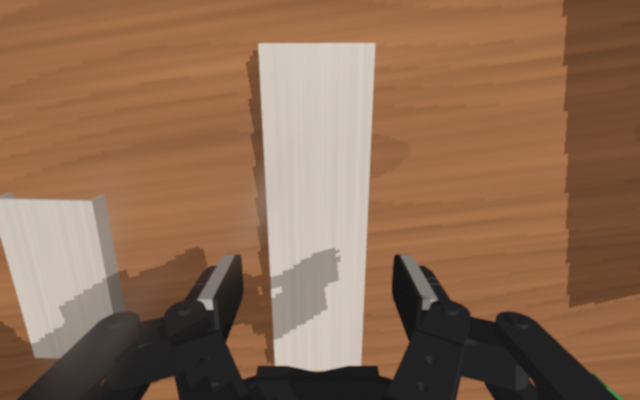

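The lid is centred between the fingers: centre (0.519,-0.406), 199 x 57 mm, top at 12 mm, with the fingertips 6.5 mm above the TCP. Next I'll go down and grip.

```bash
python3 -m handwheel '[{"tx":1,"ty":0,"tz":20,"roll":-0.002},{"tx":0,"ty":0,"tz":20,"roll":0},{"tx":0,"ty":0,"tz":10.5,"roll":0},{"tx":0,"ty":0,"tz":0,"roll":0},{"tx":0,"ty":0,"tz":0,"roll":0}]'; python3 -m handwheel '[{"tx":0,"ty":0,"tz":0,"roll":0},{"tx":0,"ty":0,"tz":0,"roll":0},{"tx":0,"ty":0,"tz":0,"roll":0},{"tx":0,"ty":0,"tz":0,"roll":0},{"tx":0,"ty":0,"tz":0,"roll":0},{"tx":0,"ty":0,"tz":0,"roll":0}]' 45 80
```

```text
t: 2.58
tool_pos: [0.5215, -0.4064, 0.0011]
tool_rot: [3.134, -0.203, 0.002]
contact_force: [-0.1, -0.7, 1.5]
opening: 0.0677
grip_force: 0.0
t: 3.08
tool_pos: [0.5227, -0.4072, 0.0029]
tool_rot: [3.132, -0.203, 0.005]
contact_force: [-0.9, -0.1, 5.4]
opening: 0.0541
grip_force: 84.9
```

```bash
python3 -m handwheel '[{"tx":0,"ty":0,"tz":-10,"roll":0},{"tx":0,"ty":0,"tz":-25,"roll":0},{"tx":0,"ty":0,"tz":-30,"roll":0},{"tx":0,"ty":0,"tz":-30,"roll":0},{"tx":0,"ty":0,"tz":-30,"roll":-0.05},{"tx":0,"ty":0,"tz":-15,"roll":-0.11},{"tx":0,"ty":0,"tz":0,"roll":-0.12},{"tx":0,"ty":0,"tz":0,"roll":-0.12},{"tx":0,"ty":0,"tz":0,"roll":-0.12},{"tx":0,"ty":0,"tz":0,"roll":-0.12},{"tx":0,"ty":0,"tz":0,"roll":-0.12},{"tx":0,"ty":0,"tz":0,"roll":-0.12}]'; python3 -m handwheel '[{"tx":0,"ty":0,"tz":0,"roll":-0.12},{"tx":0,"ty":0,"tz":0,"roll":-0.12},{"tx":0,"ty":0,"tz":0,"roll":-0.12},{"tx":0,"ty":0,"tz":0,"roll":-0.12},{"tx":0,"ty":0,"tz":0,"roll":-0.12},{"tx":0,"ty":0,"tz":0,"roll":-0.12},{"tx":0,"ty":0,"tz":0,"roll":-0.1},{"tx":0,"ty":0,"tz":0,"roll":-0.03},{"tx":0,"ty":0,"tz":0,"roll":0}]'
python3 - <<'E'
from h import *
go(.5566,-.031,.13,1.5708+.044)
print(ctrl.get_obs()['opening'],ctrl.get_obs()['contact_force'])
E
```

```text
t: 4.08
tool_pos: [0.5209, -0.4053, 0.1401]
tool_rot: [-2.919, -1.161, 0.0]
contact_force: [-0.2, -1.2, -2.6]
opening: 0.0543
grip_force: 84.8
t: 4.83
tool_pos: [0.521, -0.4054, 0.14]
tool_rot: [-2.187, -2.255, -0.0]
contact_force: [-0.3, 0.7, -2.4]
opening: 0.0543
grip_force: 84.8
yaw 1.6012 zaxis [-2.e-04  2.e-04 -1.e+00] tcp [ 0.521  -0.4054  0.14  ] q [-0.77  0.2   1.61  0.    1.33 -0.8 ] t 4.8333
roll -0.0136 | after roll tx,ty,tz [372.5  52.1  10. ] | before roll [373.2  47.   10.1]
0.05430867739472298 [-0.33364351  0.72133917 -2.37437525]
```

```bash
python3 -m handwheel '[{"tx":0,"ty":0,"tz":0,"roll":-0.0136},{"tx":20,"ty":3,"tz":0,"roll":0},{"tx":35,"ty":5,"tz":0,"roll":0},{"tx":35,"ty":5,"tz":0,"roll":0},{"tx":35,"ty":5,"tz":0,"roll":0},{"tx":35,"ty":5,"tz":0,"roll":0},{"tx":35,"ty":5,"tz":0,"roll":0},{"tx":35,"ty":5,"tz":0,"roll":0},{"tx":35,"ty":5,"tz":0,"roll":0},{"tx":35,"ty":5,"tz":0,"roll":0},{"tx":35,"ty":5,"tz":0,"roll":0},{"tx":25,"ty":4,"tz":0,"roll":0}]'; python3 -m handwheel '[{"tx":12,"ty":0,"tz":0,"roll":0},{"tx":0,"ty":0,"tz":0,"roll":0},{"tx":0,"ty":0,"tz":0,"roll":0},{"tx":0,"ty":0,"tz":0,"roll":0}]'
python3 - <<'E'
from h import *
go(.5566,-.031,.13,1.5708+.044)
snap('wrist','w4')
E
```

```text
t: 5.83
tool_pos: [0.5572, -0.041, 0.1401]
tool_rot: [-2.171, -2.27, -0.001]
contact_force: [0.8, 0.1, -1.6]
opening: 0.0542
grip_force: 84.8
t: 6.17
tool_pos: [0.5569, -0.0328, 0.1399]
tool_rot: [2.173, 2.268, -0.001]
contact_force: [-0.1, 0.3, -2.2]
opening: 0.0539
grip_force: 84.8
yaw 1.6135 zaxis [ 1.e-04 -7.e-04 -1.e+00] tcp [ 0.5569 -0.0328  0.1399] q [-0.19 -0.03  1.86 -0.    1.32 -0.23] t 6.1667
roll -0.0013 | after roll tx,ty,tz [ 1.8 -0.2  9.9] | before roll [ 1.8 -0.2  9.9]
```

View pics/w4.png

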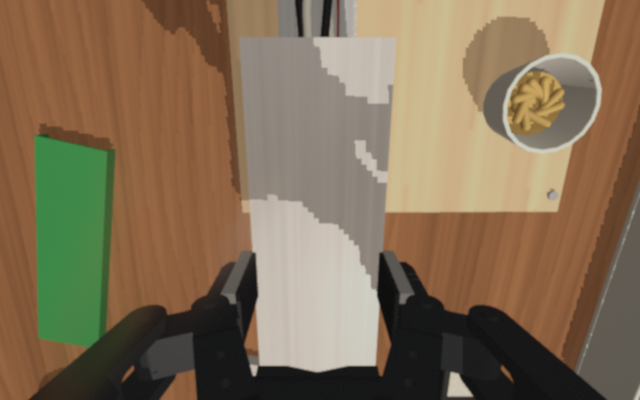

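The lid is held straight, with its front edge at row 37 and columns 241–396. Behind it are the trunking lips (about cols 279–356) and the board edge at row 212. The lap is still out of view.

```bash
python3 - <<'E'
from h import *
im,d,K,T=load('w4')
v,u=np.mgrid[0:400,0:640]; P=np.einsum('ij,jhw->ihw',T[:3,:3]@np.linalg.inv(K),np.stack([u*d,v*d,d]))+T[:3,3][:,None,None]
m=(P[2]>.135)&(P[2]<.165)&(d>0)&(v<240)&(u>200)&(u<420)
print(m.sum()); Q=P[:,m].T
A=np.c_[Q[:,:2]-Q[:,:2].mean(0),np.ones(len(Q))];co=np.linalg.lstsq(A,Q[:,2],rcond=None)[0];print('lid plane',co, 'at',Q[:,:2].mean(0))
m2=m.copy()
z=np.median(Q[:,2]);L=[];Rr=[]
for r in range(45,235,5):
    c=np.where(m[r])[0]; L.append(pt('w4',c.min()-.5,r,z)[:2]);Rr.append(pt('w4',c.max()+.5,r,z)[:2])
f=lambda X:np.polyfit(np.array(X)[:,1],np.array(X)[:,0],1)
print('edges x(y): L',f(L),'R',f(Rr)); rows=np.where(m[:,310])[0];print('front',pt('w4',318,rows.min()-.5,z))
l=(f(L)+f(Rr))/2; print('lid centre x at y=',[(y,np.polyval(l,y).round(4)) for y in(-.03,.06)],'yaw',1.5708-np.arctan(l[0]),'width',np.polyval(f(Rr)-f(L),0))
# board front edge
E=[]
for c in range(400,550,5):
    col=P[2][195:230,c]; g=im[195:230,c].astype(int).sum(1); k=np.argmin(np.diff(g)); E.append(pt('w4',c,195+k+.5,.012)[:2])
E=np.array(E);print('board edge slope yaw',np.polyfit(E[:,0],E[:,1],1),'from',E[0],E[-1])
# lips: depth of row 10/30
for r in(5,15,25): 
    print(r,[(c,(1000*P[:,r,c]).round(0)) for c in range(270,366,6)] if r==15 else '')
    print(im[r,270:366:3].sum(1)//3)
# top view trunking edges, fit by height>0.05
im,d,K,T=load('top0')
v,u=np.mgrid[0:400,0:640]; P=np.einsum('ij,jhw->ihw',T[:3,:3]@np.linalg.inv(K),np.stack([u*d,v*d,d]))+T[:3,3][:,None,None]
a=[];b=[]
for c in range(150,240,3):
    w=np.where((P[2][170:210,c]>.05))[0]+170; a.append(pt('top0',c,w.min()-.5,.0645)[:2]);b.append(pt('top0',c,w.max()+.5,.0645)[:2])
print('top lid lines',f(a),f(b)); q=(f(a)+f(b))/2; print('centre x at y .119,.0',np.polyval(q,[.119,0]),'yaw',-np.arctan(q[0]),'w',np.polyval(f(a)-f(b),.2))
E
```

```text
29072
lid plane [-0.00164398 -0.00335575  0.14875456] at [0.55449385 0.02757436]
edges x(y): L [-0.04075036  0.52710029] R [-0.04202365  0.58417816]
front [0.55314053 0.06377307 0.14875393]
lid centre x at y= [(-0.03, np.float64(0.5569)), (0.06, np.float64(0.5532))] yaw 1.6121634011144583 width 0.05707786851573837
board edge slope yaw [ 0.04948354 -0.08034122] from [ 0.628532 -0.04939 ] [ 0.75223779 -0.04339093]
5 
[121 122 122 119 121 121 119 121 104  17  27 113 149 147 121 121 118 116
  25  27  35 115  99  95 121 163 166 166 183 175 171 171]
15 [(270, array([518.,  97.,  11.])), (276, array([522.,  97.,  13.])), (282, array([531.,  88.,  61.])), (288, array([535.,  87.,  64.])), (294, array([538.,  88.,  63.])), (300, array([540.,  95.,  24.])), (306, array([544.,  95.,  28.])), (312, array([548.,  98.,  14.])), (318, array([552.,  98.,  14.])), (324, array([556.,  94.,  32.])), (330, array([560.,  95.,  33.])), (336, array([565.,  99.,  13.])), (342, array([566.,  89.,  62.])), (348, array([570.,  89.,  63.])), (354, array([574.,  89.,  61.])), (360, array([582., 100.,  12.]))]
[120 122 123 120 121 122 119 122 115  36  26 113 149 147 120 122 119 103
  20  26  72 121 103  95 120 147 166 166 178 173 171 171]
25 
[120 122 123 120 121 122 120 122 115  74  21  93 146 150 120 123 120  81
  23  24 117 135 101 101 120 129 166 168 180 173 171 172]
top lid lines [-0.04634613  0.58780223] [-0.04657911  0.52925721]
centre x at y .119,.0 [0.55300067 0.55852972] yaw 0.04642922898357265 w 0.05859161804789818
```

```bash
python3 - <<'E'
from h import *
L=pt('w4',280,15,.062);Rr=pt('w4',357,15,.062);print(L,Rr,(L+Rr)/2)
go(.5558,.0132,.068,1.5708+.047)
E
```

```text
[0.53013503 0.08743589 0.062     ] [0.57522637 0.08931196 0.062     ] [0.5526807  0.08837393 0.062     ]
yaw 1.6129 zaxis [ 0.e+00 -5.e-04 -1.e+00] tcp [ 0.5569 -0.033   0.1399] q [-0.19 -0.03  1.86 -0.    1.32 -0.23] t 6.2167
roll -0.0049 | after roll tx,ty,tz [46.2  1.1 71.9] | before roll [46.3  0.8 71.8]
```

```bash
python3 -m handwheel '[{"tx":10,"ty":1,"tz":10,"roll":-0.005},{"tx":12,"ty":0,"tz":15,"roll":0},{"tx":12,"ty":0,"tz":15,"roll":0},{"tx":10,"ty":0,"tz":15,"roll":0},{"tx":2,"ty":0,"tz":12,"roll":0},{"tx":0,"ty":0,"tz":4.5,"roll":0},{"tx":0,"ty":0,"tz":0,"roll":0},{"tx":0,"ty":0,"tz":0,"roll":0},{"tx":0,"ty":0,"tz":0,"roll":0}]'
python3 - <<'E'
from h import *
go(.5558,.0132,.068,1.5708+.047)
snap('wrist','w5')
im=cv2.imread('pics/w5.png')[0:90,215:425];cv2.imwrite('pics/w5c.png',cv2.resize(im,None,fx=3.8,fy=3.8,interpolation=cv2.INTER_CUBIC))
E
```

```text
t: 6.97
tool_pos: [0.5567, 0.0135, 0.0694]
tool_rot: [2.167, 2.273, 0.002]
contact_force: [0.2, -0.1, -2.0]
opening: 0.0543
grip_force: 84.7
yaw 1.6186 zaxis [ 1.9e-03 -3.0e-04 -1.0e+00] tcp [0.5567 0.0135 0.0694] q [-0.11  0.05  1.9  -0.    1.19 -0.16] t 6.9667
roll 0.0008 | after roll tx,ty,tz [-0.3 -0.9  1.4] | before roll [-0.3 -0.9  1.4]
```

View pics/w5c.png

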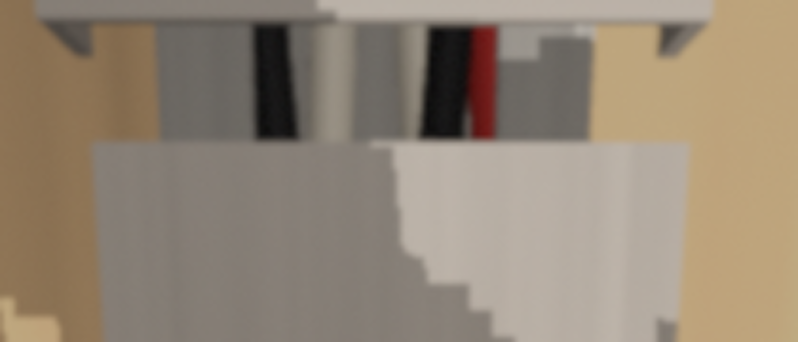

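The crop shows the lap's mouth edge at crop cols 37–711 (row 18), the lid front at 93–690 (row 142) and the trunking at 157–590. The lid sits about 1.5 mm too far right, so I'll work out the correction.

```bash
python3 - <<'E'
from h import *
o=ctrl.get_obs();M=R.from_rotvec(o['tool_rot']).as_matrix();p=o['tool_pos']
c=lambda u,v,z:(1000*M.T@(pt('w5',215+u/3.8-.5,v/3.8-.5,z)-p)).round(1)
print('lap',c(37,20,.0695),c(711,20,.0695)); print('lid',c(93,142,.078),c(690,142,.078)); print('trunk',c(157,80,.062),c(590,80,.062))
im,d,K,T=load('w5')
for n,u,v in[('lid',300,60),('lid2',300,160),('lidR',340,100),('lap',300,2),('lap2',350,2)]: print(n,(1000*pt('w5',u,v)).round(1))
E
```

```text
lap [ 1.091e+02 -3.490e+01 -1.000e-01] [1.09e+02 3.17e+01 1.00e-01]
lid [ 96.8 -28.3  -8.5] [96.8 28.6 -8.4]
trunk [105.1 -24.5   7.5] [105.1  21.1   7.6]
lid [546.1 102.2  78. ]
lid2 [547.3  64.9  77.9]
lidR [561.8  88.8  77.9]
lap [545.1 123.2  68.9]
lap2 [563.8 124.   69.3]
```

```bash
python3 -m handwheel '[{"tx":0,"ty":-1.7,"tz":0,"roll":0},{"tx":0,"ty":0,"tz":6,"roll":0},{"tx":0,"ty":0,"tz":5,"roll":0},{"tx":0,"ty":0,"tz":0.5,"roll":0},{"tx":0,"ty":0,"tz":0,"roll":0},{"tx":0,"ty":0,"tz":0,"roll":0}]'
python3 - <<'E'
from h import *
snap('wrist','w6')
go(.5558,.0132,.0574,1.5708+.047)
im,d,K,T=load('w6');
for n,u,v in[('lid',300,60),('lid2',300,160),('lidR',340,100),('lap',300,2),('lap2',350,2)]: print(n,(1000*pt('w6',u,v)).round(1))
im=cv2.imread('pics/w6.png')[0:90,215:425];cv2.imwrite('pics/w6c.png',cv2.resize(im,None,fx=3.8,fy=3.8,interpolation=cv2.INTER_CUBIC))
E
```

```text
t: 7.52
tool_pos: [0.5539, 0.0141, 0.0565]
tool_rot: [-2.167, -2.274, 0.0]
contact_force: [0.2, 0.6, -1.1]
opening: 0.0543
grip_force: 84.8
yaw 1.6195 zaxis [-2.e-04  0.e+00 -1.e+00] tcp [0.554  0.0142 0.0567] q [-0.11  0.06  1.91 -0.    1.17 -0.16] t 7.5667
roll 0.0017 | after roll tx,ty,tz [-1.   1.7 -0.7] | before roll [-1.1  1.7 -0.7]
lid [543.3 102.8  65.8]
lid2 [544.5  65.6  65.6]
lidR [559.   89.4  65.4]
lap [539.8 133.5  14. ]
lap2 [563.4 132.1  24.7]
```

View pics/w6c.png

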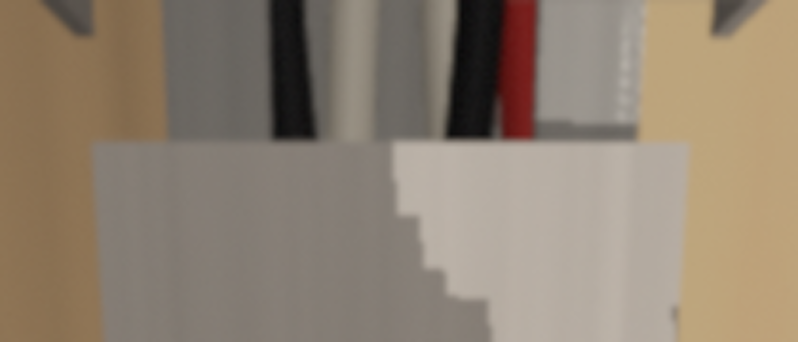

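The lid is now about 1.1 mm left of the lap centre (lap inner corners at crop cols 92 and 712, lid at 93–690). Its top is at 65.6 mm, under the 67.5 mm roof. I'll correct sideways and go in.

```bash
python3 -m handwheel '[{"tx":2,"ty":1.1,"tz":0,"roll":0.001},{"tx":4,"ty":0,"tz":0,"roll":0},{"tx":4,"ty":0,"tz":0,"roll":0},{"tx":4,"ty":0,"tz":0,"roll":0},{"tx":4,"ty":0,"tz":0,"roll":0},{"tx":2,"ty":0,"tz":0,"roll":0},{"tx":0,"ty":0,"tz":0,"roll":0},{"tx":0,"ty":0,"tz":0,"roll":0}]'
python3 - <<'E'
from h import *
snap('wrist','w7')
go(.5534,.061,.0565,1.5708+.047)
im,d,K,T=load('w7');o=ctrl.get_obs();M=R.from_rotvec(o['tool_rot']).as_matrix();p=o['tool_pos']
print(o['contact_force'],o['wrist_torque'])
for n,u,v in[('lid',300,60),('lid2',300,160),('lidR',340,100),('lap',300,10),('lap2',350,10)]: print(n,(1000*pt('w7',u,v)).round(1))
im=cv2.imread('pics/w7.png')[0:90,215:425];cv2.imwrite('pics/w7c.png',cv2.resize(im,None,fx=3.8,fy=3.8,interpolation=cv2.INTER_CUBIC))
E
```

```text
t: 8.23
tool_pos: [0.5541, 0.0343, 0.0568]
tool_rot: [2.167, 2.274, -0.0]
contact_force: [-0.4, -0.2, -1.4]
opening: 0.0537
grip_force: 84.8
yaw 1.6186 zaxis [-0.e+00 -1.e-04 -1.e+00] tcp [0.5542 0.0342 0.0568] q [-0.07  0.06  1.91 -0.    1.17 -0.12] t 8.2833
roll 0.0008 | after roll tx,ty,tz [26.8  0.5  0.3] | before roll [26.8  0.5  0.3]
[ 0.05959825 -0.54670874 -1.32370569] [ 0.00093346  0.00251075 -0.02535032]
lid [543.8 122.8  68.8]
lid2 [544.8  85.9  66.1]
lidR [559.3 109.6  65.7]
lap [543.3 138.6  69.5]
lap2 [560.5 139.4  69.7]
```

View pics/w7c.png

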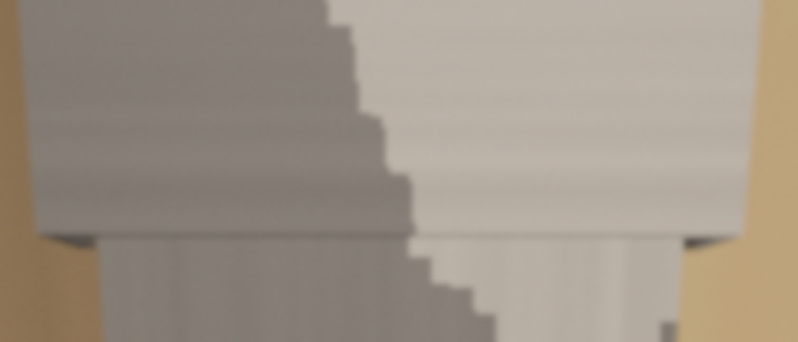

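The lid's front end is under the lap and centred (lap cols 37–743, lid 98–683). The lap top is still at 69.6 mm, so the screwed lid is flat. Advancing further.

```bash
python3 -m handwheel '[{"tx":3,"ty":0,"tz":0,"roll":0},{"tx":4,"ty":0,"tz":0,"roll":0},{"tx":4,"ty":0,"tz":0,"roll":0},{"tx":4,"ty":0,"tz":0,"roll":0},{"tx":4,"ty":0,"tz":0,"roll":0},{"tx":3,"ty":0,"tz":0,"roll":0},{"tx":1,"ty":0,"tz":0,"roll":0},{"tx":0,"ty":0,"tz":0,"roll":0},{"tx":0,"ty":0,"tz":0,"roll":0}]'; python3 -m handwheel '[{"tx":1,"ty":0,"tz":0,"roll":0},{"tx":1,"ty":0,"tz":0,"roll":0},{"tx":1,"ty":0,"tz":0,"roll":0},{"tx":1,"ty":0,"tz":0,"roll":0},{"tx":0,"ty":0,"tz":0,"roll":0},{"tx":0,"ty":0,"tz":0,"roll":0}]'
```

```text
t: 9.03
tool_pos: [0.5531, 0.0572, 0.0568]
tool_rot: [2.168, 2.274, -0.0]
contact_force: [0.2, -0.2, -1.8]
opening: 0.054
grip_force: 84.8
t: 9.53
tool_pos: [0.5529, 0.0608, 0.0568]
tool_rot: [2.168, 2.273, -0.001]
contact_force: [0.1, -1.8, -1.5]
opening: 0.0538
grip_force: 84.8
```

```bash
python3 -m handwheel '[{"tx":1,"ty":0,"tz":0,"roll":0},{"tx":0,"ty":0,"tz":0,"roll":0},{"tx":0,"ty":0,"tz":0,"roll":0}]';python3 -m handwheel '[{"tx":0.5,"ty":0,"tz":0,"roll":0},{"tx":0,"ty":0,"tz":0,"roll":0},{"tx":0,"ty":0,"tz":0,"roll":0}]'
```

```text
t: 9.78
tool_pos: [0.553, 0.0609, 0.0569]
tool_rot: [2.167, 2.273, -0.003]
contact_force: [0.3, -6.2, -1.9]
opening: 0.0538
grip_force: 84.8
t: 10.03
tool_pos: [0.5529, 0.0609, 0.0569]
tool_rot: [2.166, 2.272, -0.004]
contact_force: [0.1, -7.6, -0.9]
opening: 0.0541
grip_force: 84.8
```

It's home against the step: the y force rises while the position stays put. I'll ease the push and press down.

```bash
python3 -m handwheel '[{"tx":-1,"ty":0,"tz":0.5,"roll":0},{"tx":0,"ty":0,"tz":0.5,"roll":0},{"tx":0,"ty":0,"tz":1,"roll":0},{"tx":0,"ty":0,"tz":1,"roll":0},{"tx":0,"ty":0,"tz":0,"roll":0},{"tx":0,"ty":0,"tz":0,"roll":0}]';python3 -m handwheel '[{"tx":0,"ty":0,"tz":1,"roll":0},{"tx":0,"ty":0,"tz":1,"roll":0},{"tx":0,"ty":0,"tz":0,"roll":0},{"tx":0,"ty":0,"tz":0,"roll":0},{"tx":0,"ty":0,"tz":0,"roll":0}]'
```

```text
t: 10.53
tool_pos: [0.5533, 0.0609, 0.0554]
tool_rot: [2.167, 2.273, -0.002]
contact_force: [-4.4, -5.1, 7.1]
opening: 0.0536
grip_force: 85.7
t: 10.95
tool_pos: [0.5535, 0.0609, 0.0553]
tool_rot: [2.167, 2.273, -0.002]
contact_force: [-10.5, -5.4, 17.7]
opening: 0.0543
grip_force: 86.9
```

```bash
python3 - <<'E'
from h import *
o=ctrl.get_obs();print(o['contact_force'],o['wrist_torque'])
snap('wrist','w8');im,d,K,T=load('w8')
v,u=np.mgrid[0:400,0:640]; P=np.einsum('ij,jhw->ihw',T[:3,:3]@np.linalg.inv(K),np.stack([u*d,v*d,d]))+T[:3,3][:,None,None]
M=T[:3,:3]
for n,sel in(('lid',(v>170)&(v<245)&(u>265)&(u<370)),('lap',(v<90)&(u>250)&(u<390))):
    m=sel&(d>0)&(P[2]>.055)&(P[2]<.08);Q=P[:,m].T;c=Q[:,:2].mean(0);k=np.abs(Q[:,2]-np.median(Q[:,2]))<.003;Q=Q[k]
    print(n,k.sum(),np.linalg.lstsq(np.c_[Q[:,:2]-c,np.ones(len(Q))],Q[:,2],rcond=None)[0],c)
cv2.imwrite('pics/w8c.png',cv2.resize(cv2.imread('pics/w8.png')[0:260,190:450],None,fx=2.2,fy=2.2,interpolation=cv2.INTER_CUBIC))
E
```

```text
[-10.53908168  -5.37775354  17.71986889] [-0.95039405  1.4887705   0.02316382]
lid 7664 [0.00040305 0.00101725 0.06444052] [0.55214614 0.09248799]
lap 8429 [ 0.00143689 -0.00790052  0.06894428] [0.55008302 0.15471905]
```

View pics/w8c.png

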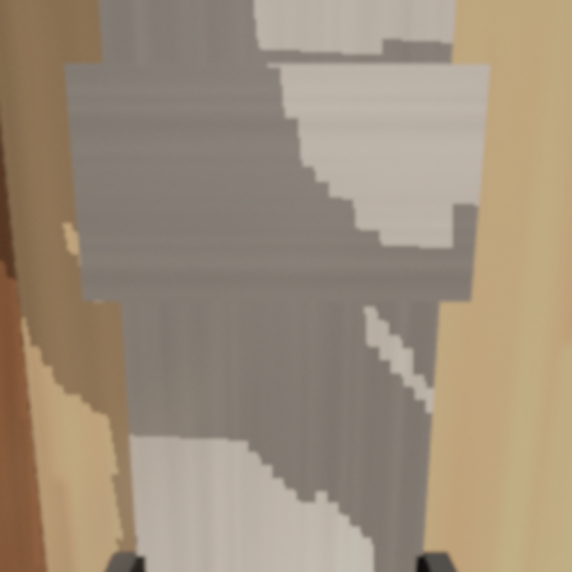

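The lid is seated: its top is at 64.4 mm, tilt is under 0.001 and it is centred under the flat lap. There is about 10 N of sideways strain, which I'll relieve a little before handing in.

```bash
python3 -m handwheel '[{"tx":0,"ty":-0.8,"tz":0,"roll":0},{"tx":0,"ty":0,"tz":0,"roll":0},{"tx":0,"ty":0,"tz":0,"roll":0},{"tx":0,"ty":0,"tz":0,"roll":0},{"tx":0,"ty":0,"tz":0,"roll":0},{"tx":0,"ty":0,"tz":0,"roll":0}]'
```

```text
t: 11.5
tool_pos: [0.5534, 0.061, 0.0553]
tool_rot: [2.166, 2.272, -0.0]
contact_force: [-6.2, -4.8, 14.6]
opening: 0.054
grip_force: 86.6
```

```bash
python3 -c "
from station import ctrl
print(ctrl.finish_job())"
```

```text
the job is handed in; nothing more can be done
None
```

I handed the job in with the long lid fully home under the lap, level on the trunking and still gripped, pressed down with about 15 N; the screwed lid looked flat in the last picture, and the hand-in returned no verdict.

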